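# Put a rotary load switch back into service

### The arm

A 6-joint arm with a two-finger parallel gripper is mounted at the origin on a cart in front of the work surface, level with it; the furniture and walls round the work are solid. World frame = base frame: x ahead of the robot, y to its left, z up, the work surface at z = 0. Lengths are in mm, angles in rad, forces in N, time in s.
With the tool pointing down it reaches from about 275 to 1000 mm from the base axis. Payload 8.4 kg.
Tool frame: the origin (TCP) lies on the centre line of the jaws, within the pads' length; the fingertips stand 17 mm ahead of it and the grasp point (between the pads) lies 2 mm behind it (r.tcp_to_tips is the z of the fingertips in the tool frame, in mm); z points along the fingers, y is the direction in which the jaws open and shut (so a half turn about z gives the same grasp; the last joint's range is limited). The gripper opens to 85 mm and grips with 20 to 120 N. Pads are 22 mm wide; open, the fingers measure 114 mm over their backs; the gripper's body (76 mm by 85 mm) begins 54 mm behind the grasp point. The pads swing forward as they close: fully open they stand 13 mm farther back than shut.
Start: joints at [1.203, 0.353, 1.633, -0, 1.155, -0.002], TCP at [223.559, 583.652, 248.281] pointing down, gripper open.
Joint ranges: [-2.63, 2.63], [-0.92, 2.1], [0.06, 2.66], [-1.3, 4.44], [0, 2.69], [-3.02, 3.02]. Speed limits (rad/s): [2.22, 2.22, 2.79, 3.14, 3.14, 3.14].

### API

Orientations are given as [roll, pitch, yaw] about the fixed x, y, z axes, in that order (R = Rz(yaw) Ry(pitch) Rx(roll)).
In Python, from rig import r, cams, job gives the robot as it stands.
- The arm moves only by the tool drive_tool, never from a script. Its argument "deltas" is a list of rows, each a list of 4 numbers: the shift along the tool's x, y, z in cm, then the turn about the tool's z in rad. In form: [[x, y, z, roll], ...]. A call has 1 to 12 rows; each row shifts and turns the commanded pose from where the row before left it, along the tool's axes as they then stand; what a row does not reach is not made up. A row lasts 1/12 s, in which the tool goes at most 41.7 mm and 7.16 degrees, less where a joint would pass 70% of its speed; a pose out of reach is approached as far as the arm can. A call with a gripper value outside its range is refused whole. "jaw" is the closure, from 0 (fully open) to 1 (shut), set as the call begins (left out, the last holds). The fingers move at their own pace and stop on an object; "force" is the grip in N (left out, the last holds). Time passes only in rows, so rows that do not move let the fingers close. It gives the time, the measured TCP pose, the force and the opening at its end, in the units of the state.
- r.sense(): the state, without advancing time (a new reading comes with each control period).
- cams.grab_frame(name): name is "scene" or "top" or "wrist"; returns (picture, depth): 400x640x3 uint8, red, green, blue; 400x640 float32, mm along the optical axis (not along the pixel's ray), 0 where there is no reading.
- cams.camera_params(name): a dict with "fx", "fy", "cx", "cy" (pixels), "k1" (the pictures are not rectified: a ray, as slopes to the right and down, at radius r is drawn at 1 + k1 r^2 times it, then the intrinsics apply), "R" (3x3) and "t" (3): a world point X has camera coordinates R X + t. Camera axes: x right, y down, z forward; pixel columns grow to the right and rows downward; lengths in mm; the calibration is good to about 2 mm. A picture is of the moment at which its call begins: read the wrist's pose just before it. camera_params takes no time and is no camera call; for the wrist camera it gives the pose at the moment of the call.
- job.sign_off(): hands the job in, once; it reports no verdict.
The state is a dict: "clock": time; "qpos": joint angles; "qvel": joint speeds; "joint_efforts": joint torques, N m; "eef_pos": TCP position; "tcp_rot": TCP orientation; "contact_force": force on the tool from outside, world axes, zero at the start; "wrist_torque": the same for the moment, N m; "opening": opening from 0.0 (shut) to 1.0 (fully open).
Only numpy, scipy, OpenCV 4.12 (cv2) and the standard library are available. Lean on these libraries where they do the work, as an engineer would, in place of code of your own. Each camera call takes 0.05 s, during which the arm holds its last target. There are 200 camera calls.

### The job

Put the switch back into service: lift the U-shaped steel lock-off saddle off its shaft and hang it squarely and level astride the horizontal bar. Then fit the loose black handle fully down onto the square shaft, with its long arm over the pointer nib of the shaft's collar, and turn it clockwise (seen from above) right to the stop. Leave everything else on the bench where it is.

Things in the scene. Friction and masses are not known exactly. Their poses are not given: they have to be found in the camera images.
- switch: rotary load switch, grey and black block 110x110x55 mm, fixed to the bench. Origin: centre of its underside; z up. The shaft stands on the z axis. A white dot on its top at +y marks OFF, a white bar at +x marks ON
- rotor (a joint): turn of the switch's shaft, rad: 0 = OFF (nib toward the switch's +y), grows clockwise seen from above, stop at 1.57 = ON (nib toward the switch's +x). Turns with slight friction and stays where it is left
- shaft_seat (a point): point on the shaft's axis at the top of its round dark collar (44 mm diameter, 6 mm thick), 61.5 mm above the bench: the handle's hub sits here. Turns with the shaft: x points along the pointer nib (reaches 37 mm from the axis), z up. The square steel shaft, 20x20 mm, sides along x and y, rises 24 mm above this point, the last 3 mm tapered
- saddle: lock-off saddle: inverted U of 4 mm bent steel plate, 58 mm (x, over the legs' outsides) by 40 mm (y, open sides) by 69 mm high; inside 50 mm wide and 65 mm high; 0.15 kg. Stands over the shaft, feet on the switch's top. Origin: midway between the feet, at their lower ends; z up through the web
- saddle_web (a point): centre of the underside of the saddle's web (top plate), 65 mm above the saddle's origin, same axes
- rail_mid (a point): middle of the fixed horizontal bar: round, 14 mm diameter, 180 mm long along this frame's y, on two posts at its ends; this point is on the bar's axis, 110 mm above the bench; x is level, across the bar
- handle: black operating handle, 0.14 kg, loose, standing on its hub. Hub 44x44x28 mm with a square bore 22x22 mm, 28 mm deep, open below, sides along x and y. On the hub a flat-sided bar 20 mm wide (y) and 26 mm high, from 28 to 54 mm above the origin, from x = -28 mm to +86 mm (the long arm, white line on top). Origin: centre of the bore's mouth on the hub's underside; z up
- handle_tip (a point): end of the handle's long arm, 86 mm along x from the handle's origin and 41 mm up; same axes
- multimeter: bystander: multimeter, 140x68x43 mm, lying behind; origin at the centre of its underside
- side_cutter: bystander: side cutters with red grips, 45x146x13 mm, lying at the front edge, length along y; origin at the centre of the underside
- pill_bottle: bystander: small white bottle, 40 mm diameter, 80 mm high; origin at the centre of its underside
- tape_blue: bystander: flat roll of tape, 61 mm diameter, 19 mm high; origin at the centre of its underside
Things that resemble listed ones, but are neither listed nor needed, are in the scene too. Leave any pink look-alike of the saddle alone.

How it is judged:
By the outcome, as a careful person would: the job done as asked, in the order asked, and still so for the second after the job is handed in, with the robot touching nothing.
It also fails if it takes over 72 s, if anything falls off the work surface, if the arm or the gripper's body presses on something with over 40 N, if the wrist force passes 120 N, or if a joint passes its speed limit or range.

## Working session

There is one attempt and no reset: what is moved stays moved. The work goes in short steps, Python scripts to look and compute and a tool call to move; the robot and the scene stay as the last step left them, time stands still between calls to the robot, and variables do not carry over. Pictures are saved under pics/ and viewed, about 8 in all and at most 12, crops included, and the job is handed in when it is done.

Besides the shell and the picture viewer there is one more tool, called after "Call:" as a command line: name --pt "numbers of a row" for each row, then --argument value for the rest. drive_tool: Moves the arm, as the interface text tells. Its arguments: {"type":"object","properties":{"deltas":{"type":"array"},"jaw":{"type":"number"},"force":{"type":"number"}},"required":["deltas"]}

```bash
mkdir -p pics; ls; cat > h.py <<'E'
import numpy as np, cv2
from rig import r, cams, job
def grab(n):
    p=cams.camera_params(n); im,d=cams.grab_frame(n); return im,d,p
def ray(p,u,v):
    x,y=(u-p['cx'])/p['fx'],(v-p['cy'])/p['fy']; X,Y=x,y
    for _ in range(10):
        s=1+p['k1']*(X*X+Y*Y); X,Y=x/s,y/s
    R=np.array(p['R']);t=np.array(p['t'])
    return -R.T@t, R.T@np.array([X,Y,1.])
def onz(p,u,v,z):
    c,d=ray(p,u,v); return c+d*(z-c[2])/d[2]
def dep(p,u,v,D):
    c,d=ray(p,u,v); return c+d*D
def proj(p,X):
    q=np.array(p['R'])@np.array(X,float)+np.array(p['t']);x,y=q[0]/q[2],q[1]/q[2];s=1+p['k1']*(x*x+y*y)
    return np.array([p['fx']*x*s+p['cx'],p['fy']*y*s+p['cy']])
def save(n,im): cv2.imwrite('pics/'+n+'.png',cv2.cvtColor(im,cv2.COLOR_RGB2BGR))
E
python3 - <<'E'
from h import *
import pickle
for n in('scene','top'):
    im,d,p=grab(n); save(n,im); pickle.dump((im,d,p),open(n+'.pkl','wb')); print(n,{k:np.round(v,2).tolist() for k,v in p.items()})
print(r.sense())
E
```

```text
pics
scene {'fx': 389.78, 'fy': 389.78, 'cx': 318.88, 'cy': 197.95, 'k1': 0.02, 'R': [[0.79, -0.61, 0.02], [-0.4, -0.54, -0.74], [0.47, 0.58, -0.67]], 't': [-419.41, 313.49, 1023.1]}
top {'fx': 453.82, 'fy': 453.82, 'cx': 314.1, 'cy': 189.21, 'k1': -0.08, 'R': [[0.02, -1.0, 0.0], [-0.99, -0.02, -0.17], [0.17, 0.0, -0.99]], 't': [-23.98, 558.8, 1469.0]}
{'clock': 0.1, 'qpos': array([ 1.20259049e+00,  3.53598203e-01,  1.63402357e+00,  1.87249150e-05,
        1.15519155e+00, -2.40756267e-03]), 'qvel': array([-0.00017348, -0.00151035, -0.00199341, -0.00063331, -0.00046572,
       -0.00059538]), 'joint_efforts': array([ 3.50988648e-04, -6.06353045e+01, -3.42823434e+01,  5.51314702e-05,
        4.04026592e-03, -3.11231395e-05]), 'eef_pos': array([223.42048291, 583.29165436, 247.64016298]), 'tcp_rot': array([-3.14037203e+00, -2.00604396e-05,  2.77578680e+00]), 'contact_force': array([-0.00588335,  0.60575677,  0.30043894]), 'wrist_torque': array([ 0.07453473,  0.05606301, -0.03333439]), 'opening': 0.9983198088695077}
```

View pics/scene.png

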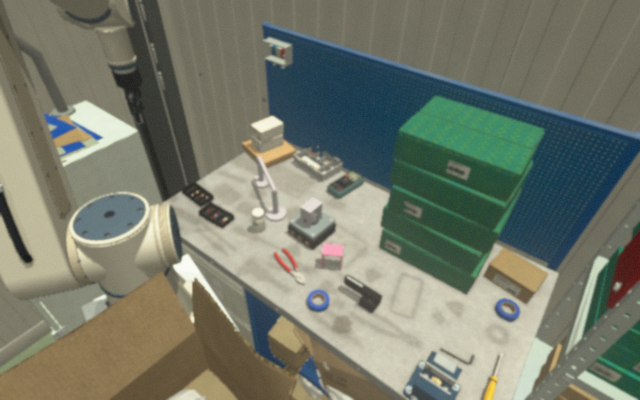

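View pics/top.png

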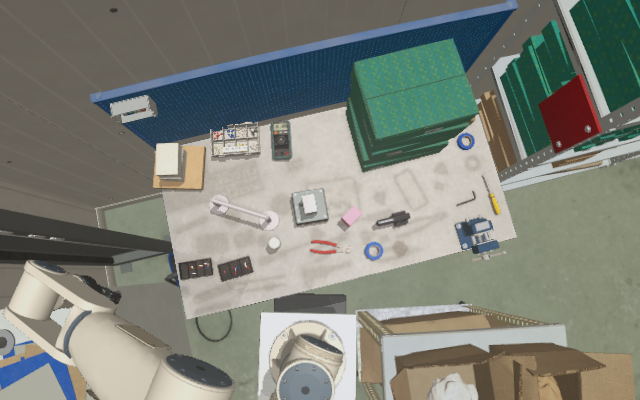

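Top view: switch with the steel saddle at about (309,205), pink look-alike at (350,216), black handle at (393,219), bar between post feet at (218,205) and (271,220). Next I'll enlarge the crop.

```bash
python3 - <<'E'
from h import *
import pickle
im,d,p=pickle.load(open('top.pkl','rb'))
c=cv2.resize(im[180:260,200:420],None,fx=3.6,fy=3.6,interpolation=cv2.INTER_CUBIC)
im2,d2,p2=pickle.load(open('scene.pkl','rb'))
c2=cv2.resize(im2[170:320,240:400],None,fx=1.95,fy=1.95,interpolation=cv2.INTER_CUBIC)
o=np.zeros((c.shape[0]+c2.shape[0],c.shape[1],3),np.uint8);o[:c.shape[0]]=c;o[c.shape[0]:,:c2.shape[1]]=c2
save('crop1',o)
for u,v in [(309,203),(300,212),(350,216),(393,219),(243,211),(225,206),(262,216)]:
    D=d[v,u];print((u,v),D,np.round(dep(p,u,v,D)))
E
```

```text
(309, 203) 1433.8613 [502.   5. 122.]
(300, 212) 1493.7798 [480.  34.  58.]
(350, 216) 1485.7925 [ 470. -130.   64.]
(393, 219) 1495.0767 [ 465. -273.   53.]
(243, 211) 1431.5642 [471. 213. 120.]
(225, 206) 1440.5195 [487. 272. 113.]
(262, 216) 1435.7626 [458. 153. 113.]
```

View pics/crop1.png

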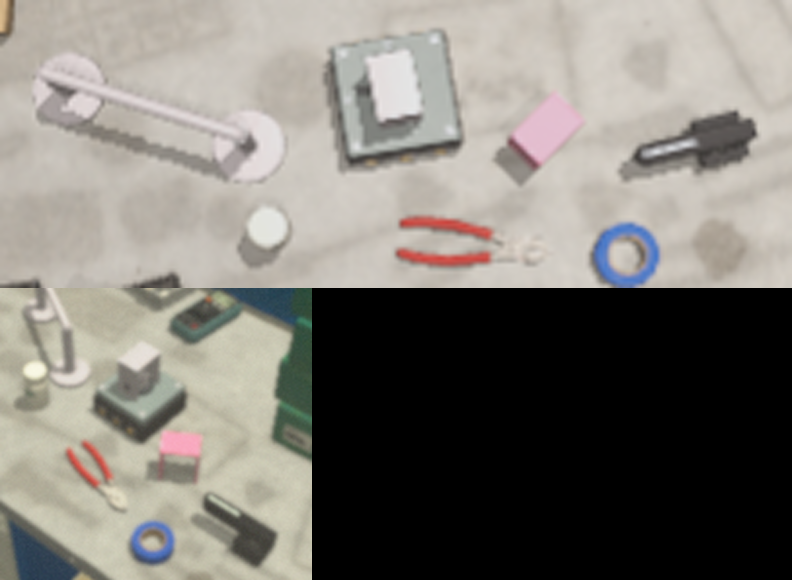

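The pieces are clear: the steel saddle on the switch, the pink copy standing on the bench at (545,130) in the crop (to be left alone), and the handle with its long arm toward the image left. Now I'll measure them from depth.

```bash
cat >> h.py <<'E'
def cloud(d,p):
    v,u=np.mgrid[0:400,0:640]; x,y=(u-p['cx'])/p['fx'],(v-p['cy'])/p['fy'];X,Y=x.copy(),y.copy()
    for _ in range(8):
        s=1+p['k1']*(X*X+Y*Y);X,Y=x/s,y/s
    C=np.stack([X*d,Y*d,d],-1)-np.array(p['t']); P=C@np.array(p['R']); P[d<=0]=np.nan; return P
def seg(P,c,rad,z0,z1,extra=None):
    m=(np.hypot(P[...,0]-c[0],P[...,1]-c[1])<rad)&(P[...,2]>z0)&(P[...,2]<z1)
    if extra is not None:m&=extra
    n,l,st,_=cv2.connectedComponentsWithStats(m.astype(np.uint8)); 
    k=1+np.argmax(st[1:,4]); m=l==k; Q=P[m]
    q=Q[:,:2].astype(np.float32); rc=cv2.minAreaRect(q); b=cv2.boxPoints(rc)
    e=b[1]-b[0],b[2]-b[1]; L=max(e,key=np.linalg.norm); W=min(e,key=np.linalg.norm)
    a=np.arctan2(L[1],L[0]); a=(a+np.pi/2)%np.pi-np.pi/2
    print('n',len(Q),'mean',Q.mean(0).round(1),'med z',np.median(Q[:,2]).round(1),'box c',np.round(rc[0],1),'L,W',np.linalg.norm(L).round(1),np.linalg.norm(W).round(1),'long ang %.3f'%a)
    return m,Q
E
python3 - <<'E'
from h import *
import pickle
for n in('top','scene'):
    im,d,p=pickle.load(open(n+'.pkl','rb')); P=cloud(d,p)
    print(n)
    for nm,c,rad,a,b in [('saddle',(502,5),60,112,135),('switch',(495,5),85,45,66),('rail',(471,213),130,103,130),('handle',(465,-273),95,40,70),('pink',(470,-130),60,50,80),('bottle',(0,0),1,0,0)][:5]:
        print(nm,end=' '); m,Q=seg(P,c,rad,a,b)
E
```

```text
top
saddle n 236 mean [499.8   3.  123.5] med z 123.6 box c [500.4   3. ] L,W 58.5 39.6 long ang 0.224
switch n 715 mean [500.4   2.3  54.7] med z 54.7 box c [503.2   2.7] L,W 105.3 103.7 long ang 0.188
rail n 277 mean [479.7 227.7 114.8] med z 114.8 box c [480.3 226.8] L,W 196.5 17.5 long ang 1.301
handle n 208 mean [ 463.8 -272.6   53. ] med z 52.6 box c [ 463.8 -271.6] L,W 112.8 20.4 long ang -1.315
pink n 231 mean [ 471.4 -136.1   68.7] med z 69.1 box c [ 472.3 -136.7] L,W 58.4 39.4 long ang -0.767
scene
saddle n 217 mean [495.9   3.5 125. ] med z 125.8 box c [499.4   5.4] L,W 59.9 40.8 long ang 0.247
switch n 607 mean [491.6 -13.7  56.8] med z 57.2 box c [500.6   3.8] L,W 107.0 104.3 long ang -1.353
rail n 175 mean [474.7 216.9 117. ] med z 117.8 box c [478.7 227.4] L,W 192.7 18.2 long ang 1.286
handle n 372 mean [ 460.1 -278.9   52.1] med z 53.5 box c [ 462.  -275.8] L,W 114.2 23.4 long ang -1.313
pink n 243 mean [ 470.2 -136.3   70.5] med z 71.4 box c [ 471.5 -134.4] L,W 57.8 43.8 long ang -0.783
```

Measurements from both views agree with the given sizes (web 58x40 at z 124, bar top at about 117, handle arm 113x20 at z 53). I'll turn first, then travel to above the saddle.

Call:
drive_tool --pt "0 0 0 0.122" --pt "0 0 0 0.122" --pt "0 0 0 0.122" --pt "0 0 0 0.122" --pt "0 0 0 0.122" --pt "0 0 0 0.122" --pt "0 0 0 0.122" --pt "0 0 0 0.122" --pt "0 0 0 0" --jaw 0 --force 40

```text
clock: 0.85
eef_pos: [223.5, 583.4, 247.9]
tcp_rot: [-3.141, 0.001, 1.794]
contact_force: [-0.8, -0.0, -0.1]
opening: 1.0
```

Call:
drive_tool --pt "-2.6 0.57 0 0" --pt "-2.6 0.57 0 0" --pt "-2.6 0.57 0 0" --pt "-2.6 0.57 0 0" --pt "-2.6 0.57 0 0" --pt "-2.6 0.57 0 0" --pt "-2.6 0.57 0 0" --pt "-2.6 0.57 0 0" --pt "-2.6 0.57 0 0" --pt "-2.6 0.57 0 0" --pt "-2.6 0.57 0 0" --pt "-2.6 0.57 0 0"

```text
clock: 1.85
eef_pos: [361.2, 294.0, 248.2]
tcp_rot: [-3.142, 0.0, 1.805]
contact_force: [0.9, 0.4, -0.2]
opening: 0.998
```

Call:
drive_tool --pt "-2.6 0.57 0 0" --pt "-2.6 0.57 0 0" --pt "-2.6 0.57 0 0" --pt "-2.6 0.57 0 0" --pt "-2.6 0.57 0 0" --pt "-2.6 0.57 0 0" --pt "-2.6 0.57 0 0" --pt "-2.6 0.57 0 0" --pt "-2.6 0.57 0 0" --pt "-2.6 0.57 0 0" --pt "-2.6 0.57 0 0" --pt "0 0 0 0"

```text
clock: 2.85
eef_pos: [488.7, 27.8, 248.4]
tcp_rot: [3.141, 0.002, 1.802]
contact_force: [0.6, 0.2, 0.5]
opening: 0.996
```

Now a look with the wrist camera, with a goto helper.

```bash
cat >> h.py <<'E'
def go(x,y,z,jaw=None,turn=True):
    """tool-frame cm delta after the turn, to world mm target with jaw axis at angle jaw"""
    s=r.sense(); e=s['eef_pos'];yaw=s['tcp_rot'][2]
    t=0
    if jaw is not None:
        t=-((jaw+np.pi/2-yaw+np.pi/2)%np.pi-np.pi/2)
    Y=yaw-t; d=np.array([x,y,z])-e
    print('pose',e.round(1),'yaw %.3f'%yaw,'turn %.3f'%t,'then tool cm',np.round([(np.cos(Y)*d[0]+np.sin(Y)*d[1])/10,(np.sin(Y)*d[0]-np.cos(Y)*d[1])/10,-d[2]/10],2))
E
python3 - <<'E'
from h import *
im,d,p=grab('wrist'); P=cloud(d,p); save('w1',im)
for nm,c,rad,a,b in [('saddle',(500,4),60,112,135),('switch',(500,3),85,45,66)]:
    print(nm,end=' '); m,Q=seg(P,c,rad,a,b)
go(500,3.5,108,0.224)
E
```

```text
saddle n 3992 mean [499.2   6.5 123.9] med z 123.9 box c [499.4   5.7] L,W 58.2 40.6 long ang 0.228
switch n 7561 mean [497.7  21.6  55.6] med z 55.2 box c [501.7   5. ] L,W 104.6 102.8 long ang 0.186
pose [487.6  29.3 248.1] yaw 1.801 turn 0.006 then tool cm [-2.79  0.63 14.01]
```

View pics/w1.png

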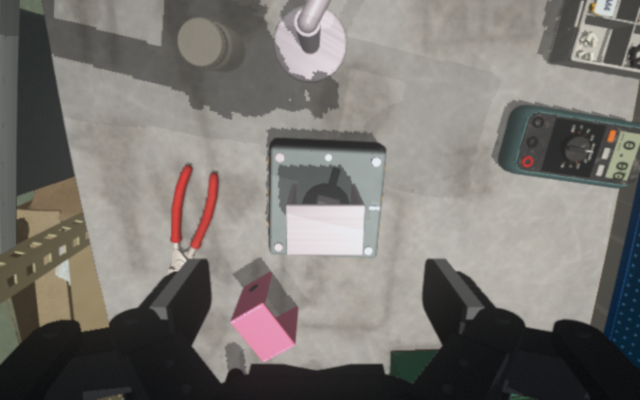

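The wrist view shows the steel saddle over the shaft at (326,230), the OFF dot at (328,157) and the ON bar at (374,208). The nib points roughly toward OFF. Saddle centre is about (499.6, 5). Going down onto it.

Call:
drive_tool --pt "-0.9 0.21 0 0.005" --pt "-0.9 0.21 0 0" --pt "-0.88 0.21 0 0" --pt "0 0 2 0" --pt "0 0 2 0" --pt "0 0 2 0" --pt "0 0 2 0" --pt "0 0 2 0" --pt "0 0 2 0" --pt "0 0 2 0" --pt "0 0 0 0"

```text
clock: 3.82
eef_pos: [497.0, 6.3, 105.2]
tcp_rot: [-3.136, -0.001, 1.796]
contact_force: [-0.0, 0.2, 0.2]
opening: 1.0
```

Call:
drive_tool --pt "0 0 0 0" --pt "0 0 0 0" --pt "0 0 0 0" --pt "0 0 0 0" --pt "0 0 0 0" --pt "0 0 0 0" --pt "0 0 0 0" --pt "0 0 0 0" --jaw 1 --force 40

```text
clock: 4.48
eef_pos: [500.1, 6.3, 109.6]
tcp_rot: [3.139, 0.001, 1.795]
contact_force: [-1.5, -0.1, 7.1]
opening: 0.671
```

Gripped (opening 57 mm). Lifting.

Call:
drive_tool --pt "0 0 -0.5 0" --pt "0 0 -1 0" --pt "0 0 -1.5 0" --pt "0 0 -1.5 0" --pt "0 0 -1.5 0" --pt "0 0 -1.5 0" --pt "0 0 -1.5 0" --pt "0 0 0 0" --pt "0 0 0 0"

```text
clock: 5.23
eef_pos: [499.6, 6.3, 199.3]
tcp_rot: [3.139, 0.0, 1.795]
contact_force: [-0.2, 0.0, -2.4]
opening: 0.672
```

```bash
python3 - <<'E'
from h import *
import pickle
out=[]
for n in('top','scene'):
    im,d,p=grab(n);P=cloud(d,p)
    try: print(n,end=' rail '); m,Q=seg(P,(480,227),110,106,130)
    except Exception as e: print(e)
    # axis fit on central part
    m=(np.hypot(P[...,0]-480,P[...,1]-227)<75)&(P[...,2]>108)&(P[...,2]<130);Q=P[m]
    v=cv2.fitLine(Q[:,:2].astype(np.float32),cv2.DIST_HUBER,0,.01,.01).ravel();print('line',v, 'ang',np.arctan2(v[1],v[0]), 'zmax',np.percentile(Q[:,2],95))
    u,w=proj(p,[500,5,120]).astype(int)
    c=im[max(w-70,0):w+70,max(u-110,0):u+110];out.append(cv2.resize(c,(660,420 ) if c.shape[1]==220 else None,fx=3,fy=3)[:300 if n=='top' else 300])
    pickle.dump((im,d,p),open(n+'2.pkl','wb'))
save('c2',np.vstack(out)); go(480,227,193,1.294-np.pi/2); print(r.sense()['opening'])
E
```

```text
top rail n 275 mean [479.5 227.2 115.1] med z 115.1 box c [480.6 228. ] L,W 198.1 17.2 long ang 1.300
line [2.7709675e-01 9.6084201e-01 4.7938031e+02 2.2678526e+02] ang 1.2900251 zmax 120.66785966696233
scene rail n 171 mean [475.  217.9 117. ] med z 117.8 box c [479.2 227.7] L,W 194.6 17.5 long ang 1.293
line [2.8104001e-01 9.5969605e-01 4.7638657e+02 2.2422954e+02] ang 1.2859187 zmax 121.46642091374679
pose [498.6   6.3 197.8] yaw 1.795 turn 0.501 then tool cm [20.72 -7.82  0.48]
0.6716410555456428
```

View pics/c2.png

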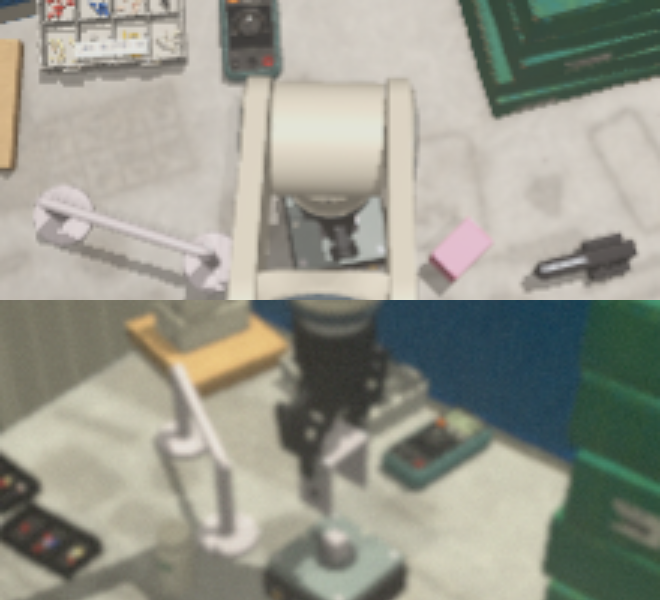

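The saddle is in the jaws and level, and the bar is clear. Turning 0.505 and moving to just short of the bar's middle for a close wrist look.

Call:
drive_tool --pt "0 0 0 0.101" --pt "0 0 0 0.101" --pt "0 0 0 0.101" --pt "0 0 0 0.101" --pt "0 0 0 0.101" --pt "0 0 0 0"

```text
clock: 5.83
eef_pos: [498.4, 6.3, 197.2]
tcp_rot: [-3.14, 0.001, 1.285]
contact_force: [-0.6, -0.7, -2.2]
opening: 0.671
```

Call:
drive_tool --pt "1.4 -0.75 0 0" --pt "1.4 -0.75 0 0" --pt "1.4 -0.75 0 0" --pt "1.4 -0.75 0 0" --pt "1.4 -0.75 0 0" --pt "1.4 -0.75 0 0" --pt "1.4 -0.75 0 0" --pt "1.4 -0.75 0 0" --pt "1.4 -0.75 0 0" --pt "1.4 -0.75 0 0" --pt "0 0 0 0" --pt "0 0 0 0"

```text
clock: 6.83
eef_pos: [465.4, 161.9, 197.7]
tcp_rot: [-3.141, 0.001, 1.294]
contact_force: [0.3, -0.8, -1.1]
opening: 0.669
```

```bash
python3 - <<'E'
from h import *
im,d,p=grab('wrist');P=cloud(d,p);save('w3',im)
m=(np.hypot(P[...,0]-480,P[...,1]-227)<110)&(P[...,2]>106)&(P[...,2]<125);Q=P[m]
print(len(Q),Q.min(0),Q.max(0))
v=cv2.fitLine(Q[:,:2].astype(np.float32),cv2.DIST_HUBER,0,.01,.01).ravel();a=np.arctan2(v[1],v[0]);print(v,a,np.percentile(Q[:,2],[50,90,98]))
print('x at y=227:',v[2]+(227-v[3])*v[0]/v[1]); n=np.array([v[1],-v[0]]); s=(Q[:,:2]-v[2:])@n;print('across pct',np.percentile(s,[1,10,50,90,99]))
t=s*0+(Q[:,:2]-v[2:])@v[:2]
for lo in range(-100,110,25):
    k=(t>lo)&(t<lo+25)
    if k.sum()>20:print(lo,k.sum(),np.median(s[k]).round(1),np.percentile(s[k],[3,97]).round(1),np.percentile(Q[k,2],95).round(1))
go(479,227,190,a-np.pi/2)
E
```

```text
6100 [445.51087532 136.87109751 106.03863071] [499.69292765 280.70496514 119.28045185]
[2.7762097e-01 9.6069068e-01 4.7534109e+02 2.1544516e+02] 1.2894795 [116.03352936 117.43213789 118.09232834]
x at y=227: 478.6802
across pct [-7.12556152e+00 -5.61737053e+00  6.67148790e-03  5.49402642e+00
  6.80567080e+00]
-100 115 0.6 [-8.3  8.5] 117.2
-75 872 -0.0 [-6.5  6.8] 117.6
-50 926 -0.0 [-6.7  6.5] 117.7
-25 1011 0.0 [-6.5  6.3] 117.9
0 1145 0.0 [-6.8  6.7] 117.8
25 1229 0.0 [-6.7  6.5] 117.8
50 802 -0.2 [-7.   6.3] 117.8
pose [465.6 161.3 197.7] yaw 1.293 turn 0.003 then tool cm [ 6.68 -0.53  0.77]
```

View pics/w3.png

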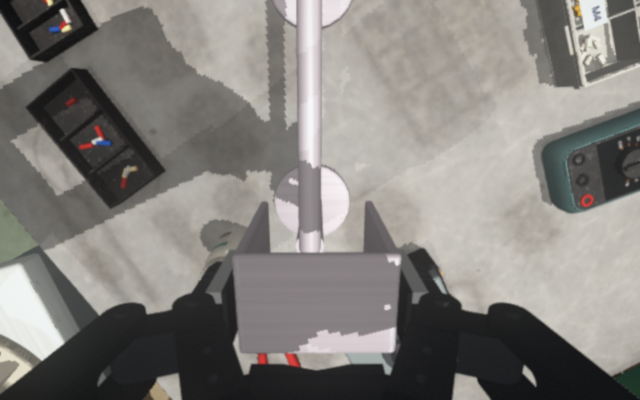

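The wrist view shows the saddle square in the jaws (web 233–400 across, its top edge at row 254) and the bar ahead at column 311. Moving along over the middle.

Call:
drive_tool --pt "1.1 -0.14 0 0.003" --pt "1.1 -0.14 0 0" --pt "1.1 -0.14 0 0" --pt "1.1 -0.14 0 0" --pt "1.1 0 0 0" --pt "1.2 0 0 0" --pt "0 0 0 0" --pt "0 0 0 0" --pt "0 0 0 0"

```text
clock: 7.63
eef_pos: [479.0, 227.5, 198.1]
tcp_rot: [-3.141, 0.001, 1.287]
contact_force: [-0.9, 0.4, -1.7]
opening: 0.674
```

```bash
python3 - <<'E'
from h import *
im,d,p=grab('wrist');P=cloud(d,p)
m,Q=seg(P,(479,227),60,200,225)
s=r.sense();e=s['eef_pos'];print(e,s['tcp_rot'])
n=np.array([.9607,-.2776]);print('web off TCP across bar',n@(Q[:,:2].mean(0)-e[:2]),'TCP off bar',n@(e[:2]-[478.68,227]))
m=(np.hypot(P[...,0]-480,P[...,1]-227)<110)&(P[...,2]>106)&(P[...,2]<125);Q=P[m]
print(len(Q),'bar off',np.median((Q[:,:2]-[478.68,227])@n))
E
```

```text
n 19753 mean [478.9 229.3 212.9] med z 212.5 box c [478.1 226.3] L,W 85.2 41.3 long ang -0.280
[479.00007335 227.27644352 198.12108726] [-3.14127120e+00  5.30348687e-04  1.28696016e+00]
web off TCP across bar -0.6685181251879709 TCP off bar 0.2307537430112011
5032 bar off -0.24395069167136174
```

Within about 0.5 mm. Lowering.

Call:
drive_tool --pt "0 0 1 0" --pt "0 0 1.2 0" --pt "0 0 1.2 0" --pt "0 0 1.2 0" --pt "0 0 1.2 0" --pt "0 0 1.2 0" --pt "0 0 1 0" --pt "0 0 0.5 0" --pt "0 0 0.3 0" --pt "0 0 0 0" --pt "0 0 0 0" --pt "0 0 0 0"

```text
clock: 8.68
eef_pos: [479.7, 227.7, 110.8]
tcp_rot: [3.141, -0.001, 1.287]
contact_force: [-0.1, 0.3, -1.6]
opening: 0.671
```

Call:
drive_tool --pt "0 0 0.1 0" --pt "0 0 0.1 0" --pt "0 0 0.1 0" --pt "0 0 0.1 0" --pt "0 0 0 0" --pt "0 0 0 0"

```text
clock: 9.18
eef_pos: [479.4, 227.6, 106.6]
tcp_rot: [3.141, -0.0, 1.287]
contact_force: [-0.7, -0.8, 4.1]
opening: 0.669
```

Contact at the expected height. A small sideways trim, then release gently.

Call:
drive_tool --pt "0 -0.06 0 0" --pt "0 0 0 0" --pt "0 0 0 0"

```text
clock: 9.43
eef_pos: [479.2, 227.7, 106.6]
tcp_rot: [3.141, -0.001, 1.287]
contact_force: [1.6, -1.8, 4.8]
opening: 0.668
```

Call:
drive_tool --pt "0 0 0 0" --pt "0 0 0 0" --pt "0 0 0 0" --pt "0 0 0 0" --pt "0 0 0 0" --pt "0 0 0 0" --jaw 0

```text
clock: 9.93
eef_pos: [478.6, 227.7, 106.2]
tcp_rot: [-3.141, 0.0, 1.287]
contact_force: [0.1, 0.4, 0.1]
opening: 1.003
```

Call:
drive_tool --pt "0 0 -1 0" --pt "0 0 -2 0" --pt "0 0 -2 0" --pt "0 0 -2 0" --pt "0 0 -3 0" --pt "0 0 -3 0" --pt "-3 0 0 0" --pt "-3 0 0 0" --pt "-3 0 0 0" --pt "0 0 0 0"

```text
clock: 10.77
eef_pos: [451.4, 137.8, 236.9]
tcp_rot: [-3.141, 0.002, 1.286]
contact_force: [-1.3, 0.2, 0.3]
opening: 0.999
```

```bash
python3 - <<'E'
from h import *
im,d,p=grab('wrist');P=cloud(d,p)
m,Q=seg(P,(479,227),60,113,130); save('w4',im)
A=np.c_[Q[:,:2]-Q[:,:2].mean(0),np.ones(len(Q))];c=np.linalg.lstsq(A,Q[:,2],rcond=None)[0]
n=np.array([.9607,-.2776]);t=np.array([.2776,.9607]);k=c[:2];print('slope across,along',k@n,k@t,'z',c[2],'off bar',n@(Q[:,:2].mean(0)-[478.6,227]))
im,d,p=grab('scene');u,v=proj(p,[479,227,90]).astype(int);save('c4',cv2.resize(im[v-40:v+60,u-60:u+140],None,fx=4,fy=4))
go(0,0,0)
E
```

```text
n 7741 mean [477.  223.3 120. ] med z 120.8 box c [474.7 215.8] L,W 95.5 58.6 long ang 1.284
slope across,along -0.0021290082664022995 0.037289453200498965 z 120.0205028690364 off bar -0.5036353460847434
pose [453.4 140.6 237.2] yaw 1.285 turn 0.000 then tool cm [-26.28 -39.54  23.72]
```

View pics/c4.png

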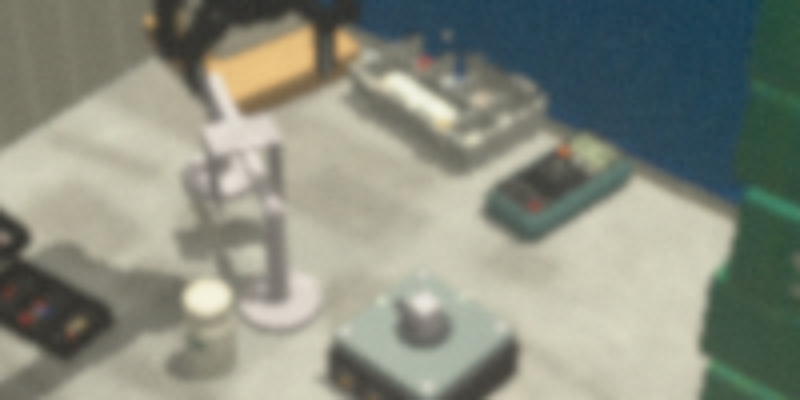

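The saddle hangs astride the bar at about (240,150) in the crop, level (cross slope -0.002) and within 0.5 mm of centre. The shaft is now bare. Next I'll view the switch and nib from above.

Call:
drive_tool --pt "0 0 0 -0.108" --pt "0 0 0 -0.108" --pt "0 0 0 -0.108" --pt "0 0 0 -0.108" --pt "0 0 0 -0.108" --pt "0 0 0 0"

```text
clock: 11.37
eef_pos: [453.9, 142.3, 236.6]
tcp_rot: [3.141, -0.0, 1.832]
contact_force: [0.2, -0.6, -0.5]
opening: 1.0
```

Call:
drive_tool --pt "-2.4 -0.31 0 0" --pt "-2.4 -0.31 0 0" --pt "-2.4 -0.31 0 0" --pt "-2.4 -0.31 0 0" --pt "-2.4 -0.31 0 0" --pt "-2.4 -0.31 0 0" --pt "-2.4 -0.31 0 0" --pt "-2.4 -0.31 0 0" --pt "-2.4 -0.31 0 0" --pt "0 0 0 0" --pt "0 0 0 0"

```text
clock: 12.28
eef_pos: [481.7, -75.1, 236.4]
tcp_rot: [3.141, -0.0, 1.822]
contact_force: [0.3, -0.4, 0.6]
opening: 1.002
```

```bash
python3 - <<'E'
from h import *
im,d,p=grab('wrist');P=cloud(d,p)
print(r.sense()['eef_pos'],r.sense()['tcp_rot'])
print('switch',end=' ');seg(P,(500,4),75,50,58.5)
print('shaft',end=' ');seg(P,(500,4),30,78,95)
print('collar+nib',end=' ');m,Q=seg(P,(500,4),50,59,70)
for c in [(500,4,85.5),(500,4,61.5)]:print(proj(p,c))
u,v=proj(p,[500,4,70]).astype(int);v0=max(v-75,0);u0=u-100;print('crop',u0,v0)
save('c5',cv2.resize(im[v0:v0+150,u0:u0+200],None,fx=4,fy=4,interpolation=cv2.INTER_CUBIC)); import pickle;pickle.dump((im,d,p),open('w5.pkl','wb'))
E
```

```text
[481.43634856 -74.41997481 236.30190392] [ 3.14152407e+00 -4.36950105e-04  1.82354893e+00]
switch n 13647 mean [500.3   6.2  55.1] med z 55.1 box c [501.8   4.5] L,W 105.1 104.4 long ang -1.382
shaft n 762 mean [501.4   4.5  84.8] med z 85.3 box c [501.9   4.5] L,W 20.4 20.2 long ang -0.030
collar+nib n 1744 mean [500.6   7.2  61.6] med z 61.5 box c [499.1   8.9] L,W 53.5 43.4 long ang -1.011
[368.21084554  95.54614291]
[364.10803807  95.82228254]
crop 265 20
```

View pics/c5.png

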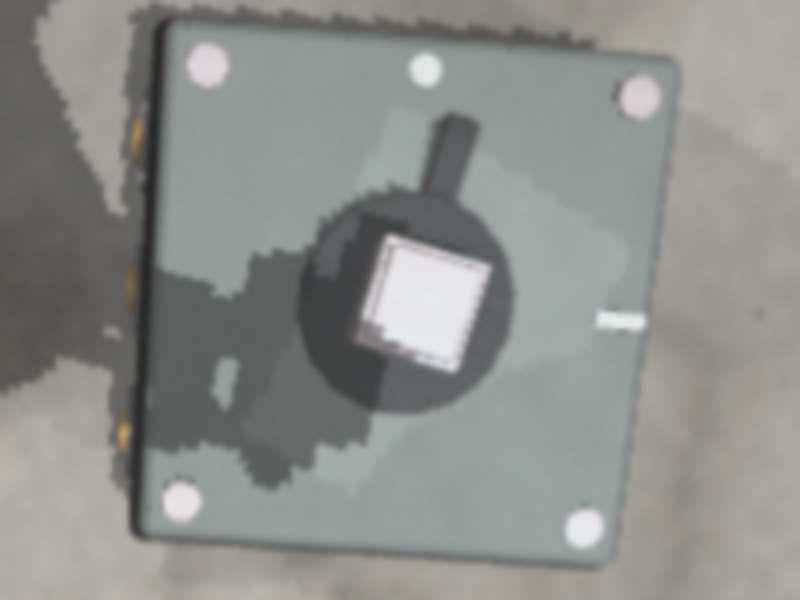

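The crop shows the bare square shaft (top corners (388,235), (490,265), (457,373), (360,340)) and the collar centred at about (407,301). The nib runs to (460,118), turned some way clockwise from the OFF dot at (426,70).

```bash
cat > m.py <<'E'
from h import *
import pickle
im,d,p=pickle.load(open('w5.pkl','rb'))
px=lambda u,v:(265+(u+.5)/4-.5,20+(v+.5)/4-.5)
P=cloud(d,p)
col=onz(p,*px(407,301),61.5);tip=onz(p,*px(460,118),61.5);mid=onz(p,*px(447,160),61.5)
print('collar',col,'nib tip',tip,np.linalg.norm(tip-col),'ang',[np.arctan2(*(q-col)[1::-1]) for q in(tip,mid)])
C=np.array([onz(p,*px(*c),85.5)[:2] for c in [(388,235),(490,265),(457,373),(360,340)]]);print('shaft c',C.mean(0))
for i in range(4):
    e=C[(i+1)%4]-C[i];print(np.linalg.norm(e).round(1),'ang mod 90 %.3f'%((np.arctan2(e[1],e[0]))%(np.pi/2)))
D=[onz(p,*px(*c),55.5) for c in [(426,70),(620,321)]]
for q in D:print('mark',q,np.arctan2(*(q-col)[1::-1]))
# depth shaft top tight
m=(np.hypot(P[...,0]-501,P[...,1]-4)<30)&(P[...,2]>83.5);Q=P[m][:,:2].astype(np.float32);rc=cv2.minAreaRect(Q);print('shaft depth',len(Q),Q.mean(0),rc)
m=(np.hypot(P[...,0]-501,P[...,1]-4)<45)&(abs(P[...,2]-61.5)<2.5);Q=P[m];rr=np.hypot(Q[:,0]-col[0],Q[:,1]-col[1]);k=rr>25;N=Q[k].mean(0);print('nib pts',k.sum(),N,np.arctan2(*(N-col)[1::-1]))
E
python3 m.py; python3 -c "
from h import *
go(471,-300,237,1.827+np.pi/2)"
```

```text
collar [501.5609164   5.1668101  61.5      ] nib tip [501.85850621  40.97540143  61.5       ] 35.809827878476945 ang [np.float64(1.562485947962206), np.float64(1.5682900745843644)]
shaft c [501.6973431    4.43491146]
19.7 ang mod 90 1.554
20.1 ang mod 90 1.559
19.3 ang mod 90 1.509
19.3 ang mod 90 0.008
mark [493.5179489  48.8050024  55.5      ] 1.7530611166520127
mark [546.04380036  12.76103663  55.5       ] 0.16909222198014803
shaft depth 592 [501.7382      4.5344954] ((501.7167053222656, 4.350211143493652), (19.604602813720703, 19.43231964111328), 0.8253903985023499)
nib pts 125 [502.33477298  35.66578169  60.63806724] 1.545428567297142
pose [481.4 -74.4 236.3] yaw 1.824 turn -0.003 then tool cm [-21.56  -6.73  -0.07]
```

Shaft axis (501.7, 4.5), nib direction 1.56 rad, so the rotor starts at about 0.19. On to the handle, stopping short for a close look.

Call:
drive_tool --pt "-2.4 -0.56 0 0" --pt "-2.4 -0.56 0 0" --pt "-2.4 -0.56 0 0" --pt "-2.4 -0.56 0 0" --pt "-2.4 -0.56 0 0" --pt "-2.4 -0.56 0 0" --pt "-2.4 -0.56 0 0" --pt "-2.4 -0.56 0 0" --pt "-2.4 -0.56 0 0" --pt "-2.4 -0.56 0 0" --pt "-2.4 -0.56 0 0" --pt "-2.4 -0.56 0 0"

```text
clock: 13.33
eef_pos: [489.9, -370.1, 236.3]
tcp_rot: [3.141, -0.0, 1.826]
contact_force: [1.1, 0.1, -0.1]
opening: 0.999
```

Call:
drive_tool --pt "0 0 0 0" --pt "0 0 0 0" --pt "0 0 0 0"

```text
clock: 13.58
eef_pos: [489.4, -368.9, 236.0]
tcp_rot: [-3.141, -0.001, 1.827]
contact_force: [-0.9, -0.4, 0.0]
opening: 0.999
```

```bash
python3 - <<'E'
from h import *
im,d,p=grab('wrist');P=cloud(d,p);save('w6',im)
m,Q=seg(P,(465,-272),95,46,64)
rc=cv2.minAreaRect(Q[:,:2].astype(np.float32))
v=cv2.fitLine(Q[:,:2].astype(np.float32),cv2.DIST_HUBER,0,.01,.01).ravel();print(v,np.arctan2(v[1],v[0]))
ax=v[:2]*np.sign(v[1]); s=(Q[:,:2]-v[2:])@ax; w=(Q[:,:2]-v[2:])@np.array([-ax[1],ax[0]])
print('ends',s.min(),s.max(),'w',np.percentile(w,[1,99]))
c=v[2:]+ax*(s.min()+s.max())/2+np.array([-ax[1],ax[0]])*np.percentile(w,[1,99]).mean();o=c-29*ax;print('origin',o,'from minend',(v[2:]+ax*(s.min()+28)))
print('hub',end=' ');m2,Q2=seg(P,o,45,20,33)
for z in(54,):print(proj(p,[*o,z]),proj(p,[*(o+86*ax),z]))
a=np.arctan2(ax[1],ax[0]);go(o[0],o[1],49,a+np.pi/2)
E
```

```text
n 3272 mean [ 463.8 -276.6   54. ] med z 54.1 box c [ 464.2 -278.7] L,W 102.3 19.9 long ang -1.307
[ 2.5415227e-01 -9.6716422e-01  4.6381250e+02 -2.7672418e+02] -1.3138252
ends -53.14535220362758 49.25547120067279 w [-9.89763001  9.83797352]
origin [ 471.70607554 -306.64543999] from minend [ 470.2032483  -301.04386704]
hub n 642 mean [ 454.4 -305.4   28.1] med z 28.1 box c [ 454.3 -305.4] L,W 43.4 11.0 long ang -1.311
[316.08519615 105.30354433] [315.95316845  -8.88502601]
pose [ 489.3 -368.7  236.1] yaw 1.827 turn -0.000 then tool cm [ 6.45 -0.13 18.71]
```

View pics/w6.png

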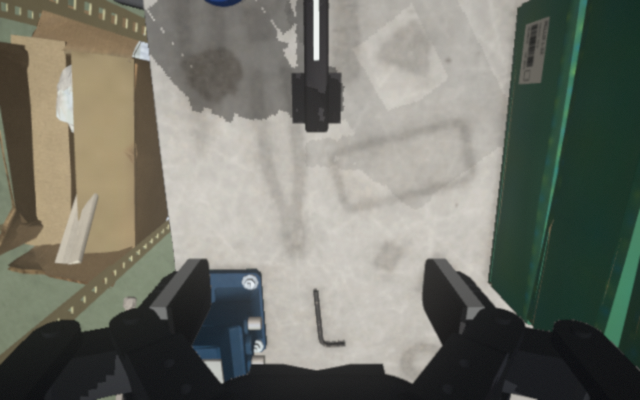

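The view shows the handle hub at (316,100), its arm running up out of frame with the white line, and nothing near the jaws. Origin (470.2, -301.0), confirmed by the bar's rear end and the hub edge. Going down over the hub centre.

Call:
drive_tool --pt "1.4 -0.03 0 0" --pt "1.4 -0.03 0 0" --pt "1.4 -0.03 0 0" --pt "1.4 -0.03 0 0" --pt "1.43 -0.01 0 0" --pt "0 0 2.5 0" --pt "0 0 2.5 0" --pt "0 0 2.5 0" --pt "0 0 2.5 0" --pt "0 0 2.5 0" --pt "0 0 2.5 0" --pt "0 0 0 0"

```text
clock: 14.63
eef_pos: [467.3, -300.0, 82.5]
tcp_rot: [-3.137, -0.005, 1.827]
contact_force: [-1.3, 0.1, 0.1]
opening: 1.002
```

Call:
drive_tool --pt "0 0 1.5 0" --pt "0 0 1.2 0" --pt "0 0 0.8 0" --pt "0 0 0 0" --pt "0 0 0 0" --pt "0 0 0 0"

```text
clock: 15.13
eef_pos: [470.4, -302.9, 52.1]
tcp_rot: [3.141, 0.001, 1.827]
contact_force: [-0.8, -0.5, -0.0]
opening: 1.0
```

Call:
drive_tool --pt "0.18 0 0.25 0" --pt "0 0 0 0" --pt "0 0 0 0"

```text
clock: 15.38
eef_pos: [469.6, -300.9, 49.1]
tcp_rot: [3.141, 0.0, 1.827]
contact_force: [0.5, 0.8, -1.1]
opening: 1.003
```

Call:
drive_tool --pt "0 0 0 0" --pt "0 0 0 0" --pt "0 0 0 0" --pt "0 0 0 0" --pt "0 0 0 0" --pt "0 0 0 0" --pt "0 0 0 0" --pt "0 0 0 0" --pt "0 0 0 0" --pt "0 0 0 0" --jaw 1 --force 60

```text
clock: 16.22
eef_pos: [469.7, -301.1, 49.0]
tcp_rot: [3.141, 0.0, 1.827]
contact_force: [-0.7, 0.3, 2.8]
opening: 0.221
```

Gripped (about 19–20 mm). Lift, then check the handle's pose in the jaws.

Call:
drive_tool --pt "0 0 -0.5 0" --pt "0 0 -1 0" --pt "0 0 -2 0" --pt "0 0 -2 0" --pt "0 0 -2 0" --pt "0 0 -2 0" --pt "0 0 -2 0" --pt "0 0 0 0" --pt "0 0 0 0" --pt "0 0 0 0"

```text
clock: 17.05
eef_pos: [469.1, -300.7, 163.4]
tcp_rot: [-3.141, -0.0, 1.827]
contact_force: [-1.1, -0.0, -1.4]
opening: 0.222
```

```bash
cat > hand.py <<'E'
from h import *
def inhand():
    s=r.sense();e=s['eef_pos'];yaw=s['tcp_rot'][2]
    im,d,p=grab('wrist');P=cloud(d,p)
    L=np.array([[np.cos(yaw),np.sin(yaw)],[np.sin(yaw),-np.cos(yaw)]])
    T=(P[...,:2]-e[:2])@L.T; Z=P[...,2]-e[2]
    m=(abs(T[...,1])<25)&(T[...,0]>20)&(T[...,0]<110)&(Z>-6)&(Z<20)&(im.sum(-1)<760)
    n,l,st,_=cv2.connectedComponentsWithStats(m.astype(np.uint8));m=l==1+np.argmax(st[1:,4])
    t=T[m];z=Z[m]
    v=cv2.fitLine(t.astype(np.float32),cv2.DIST_HUBER,0,.01,.01).ravel()
    print('TCP',e.round(1),'yaw %.3f'%yaw,'n',len(t),'tip x %.1f'%np.percentile(t[:,0],99.5),'y at x=0 %.1f'%(v[3]-v[2]*v[1]/v[0]),'y at tip %.1f'%(v[3]+(86-v[2])*v[1]/v[0]),'ang in tool %.3f'%np.arctan(v[1]/v[0]),'w',np.percentile(t[:,1],[1,99]).round(1))
    c=np.polyfit(t[:,0],z,1);print('top z rel TCP: at0 %.1f at86 %.1f'%(c[1],c[1]+86*c[0]))
    return im
if __name__=='__main__':
    im=inhand();save('w7',im); go(501.7,4.5,160,1.557+np.pi/2)
E
python3 hand.py
```

```text
TCP [ 469.1 -300.7  163.4] yaw 1.827 n 10788 tip x 84.2 y at x=0 -0.6 y at tip -0.6 ang in tool 0.000 w [-10.3   9.1]
top z rel TCP: at0 5.0 at86 4.9
pose [ 468.8 -300.5  162.9] yaw 1.827 turn 0.270 then tool cm [30.54  2.87  0.29]
```

View pics/w7.png

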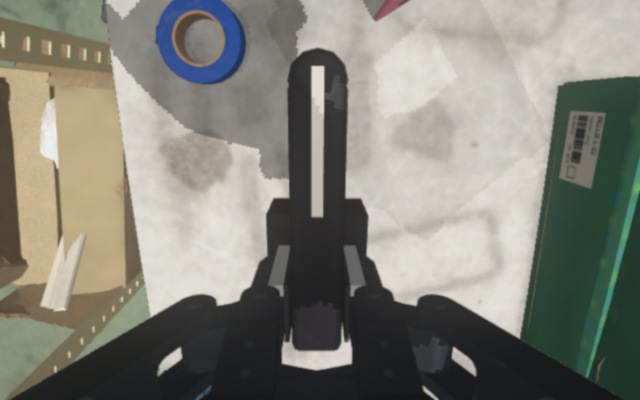

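The handle is held straight and level. I'll pin its offset along the arm from the tip (317,49) and the hub's front edge (row 200).

```bash
python3 - <<'E'
from h import *
s=r.sense();e=s['eef_pos'];yaw=s['tcp_rot'][2];p=cams.camera_params('wrist')
L=np.array([[np.cos(yaw),np.sin(yaw)],[np.sin(yaw),-np.cos(yaw)]])
for nm,u,v,z in [('tip',317,48.5,5),('rear',316,350,5),('hubL',272,200,-21),('hubR',362,200,-21),('hubLs',267,230,-21),('hubRs',367,230,-21)]:
    print(nm,L@(onz(p,u,v,e[2]+z)-e)[:2])
E
```

```text
tip [84.89261009 -0.55888313]
rear [-26.57273919  -0.88675754]
hubL [ 28.22500064 -19.64835123]
hubR [28.25982175 18.53554586]
hubLs [ 14.67476811 -22.28461635]
hubRs [14.72403565 21.18562051]
```

Handle origin is within about 0.2 mm of the TCP along x and the camera reads -0.6 mm across (same bias as before). TCP target over the shaft is (502.3, 4.5) at yaw 1.557.

Call:
drive_tool --pt "0 0 0 0.09" --pt "0 0 0 0.09" --pt "0 0 0 0.09" --pt "2.5 0.24 0 0" --pt "2.5 0.24 0 0" --pt "2.5 0.24 0 0" --pt "2.5 0.24 0 0" --pt "2.5 0.24 0 0" --pt "2.5 0.24 0 0" --pt "2.5 0.24 0 0" --pt "2.5 0.24 0 0" --pt "2.5 0.24 0 0"

```text
clock: 18.1
eef_pos: [493.4, -74.9, 162.6]
tcp_rot: [-3.139, -0.0, 1.557]
contact_force: [-0.2, 0.4, -1.5]
opening: 0.222
```

Call:
drive_tool --pt "2.5 0.24 0 0" --pt "2.5 0.24 0 0" --pt "2.5 0.24 0 0" --pt "0.5 0.05 0 0" --pt "0 0 0 0" --pt "0 0 0 0" --pt "0 0 0 0"

```text
clock: 18.68
eef_pos: [502.7, 2.8, 163.3]
tcp_rot: [-3.14, 0.0, 1.556]
contact_force: [0.6, 1.0, -0.9]
opening: 0.221
```

```bash
python3 -c "
from h import *
for i in range(3):
    im,_,_=grab('wrist'); go(502.3,4.5,139,1.557+np.pi/2)
from hand import inhand; inhand()"
```

```text
pose [502.8   2.6 163.4] yaw 1.556 turn -0.001 then tool cm [ 0.19 -0.05  2.44]
pose [502.9   2.6 163.5] yaw 1.556 turn -0.001 then tool cm [ 0.19 -0.06  2.45]
pose [503.    2.7 163.6] yaw 1.556 turn -0.001 then tool cm [ 0.18 -0.07  2.46]
TCP [503.    2.7 163.6] yaw 1.556 n 9881 tip x 84.0 y at x=0 -0.6 y at tip -0.4 ang in tool 0.003 w [-10.2   9.2]
top z rel TCP: at0 5.1 at86 4.8
```

Call:
drive_tool --pt "0.19 -0.06 0 0" --pt "0 0 1 0" --pt "0 0 1 0" --pt "0 0 0.4 0" --pt "0 0 0 0" --pt "0 0 0 0" --pt "0 0 0 0" --pt "0 0 0 0"

```text
clock: 19.55
eef_pos: [502.8, 5.5, 140.0]
tcp_rot: [3.141, -0.0, 1.557]
contact_force: [-0.4, 0.1, -1.1]
opening: 0.218
```

Call:
drive_tool --pt "-0.1 -0.05 0 0" --pt "0 0 0.2 0" --pt "0 0 0.2 0" --pt "0 0 0.15 0" --pt "0 0 0.15 0" --pt "0 0 0.1 0" --pt "0 0 0.1 0" --pt "0 0 0 0" --pt "0 0 0 0"

```text
clock: 20.3
eef_pos: [502.0, 4.5, 130.7]
tcp_rot: [-3.141, -0.0, 1.557]
contact_force: [0.5, -0.0, -1.4]
opening: 0.221
```

It has entered the bore without contact. Pushing on down.

Call:
drive_tool --pt "0 0 0.25 0" --pt "0 0 0.25 0" --pt "0 0 0.25 0" --pt "0 0 0.25 0" --pt "0 0 0.25 0" --pt "0 0 0.25 0" --pt "0 0 0.15 0" --pt "0 0 0 0" --pt "0 0 0 0"

```text
clock: 21.05
eef_pos: [502.0, 4.5, 114.2]
tcp_rot: [-3.141, 0.0, 1.557]
contact_force: [0.4, -0.2, -2.2]
opening: 0.219
```

Call:
drive_tool --pt "0 0 0.1 0" --pt "0 0 0.1 0" --pt "0 0 0.1 0" --pt "0 0 0.1 0" --pt "0 0 0 0" --pt "0 0 0 0"

```text
clock: 21.55
eef_pos: [502.1, 4.5, 110.4]
tcp_rot: [3.141, 0.0, 1.557]
contact_force: [-0.4, 0.1, 1.6]
opening: 0.222
```

Call:
drive_tool --pt "0 0 0.1 0" --pt "0 0 0.05 0" --pt "0 0 0 0" --pt "0 0 0 0"

```text
clock: 21.88
eef_pos: [502.2, 4.5, 110.3]
tcp_rot: [3.141, 0.0, 1.557]
contact_force: [-5.8, -0.9, 20.8]
opening: 0.225
```

Seated: 20 N at exactly the expected height. I'll relieve the pressure and turn clockwise.

Call:
drive_tool --pt "0 0 -0.12 0" --pt "0 0 0 0.06" --pt "0 0 0 0.1" --pt "0 0 0 0.1" --pt "0 0 0 0.1" --pt "0 0 0 0.1" --pt "0 0 0 0.1" --pt "0 0 0 0.1" --pt "0 0 0 0.1" --pt "0 0 0 0.1" --pt "0 0 0 0" --pt "0 0 0 0"

```text
clock: 22.88
eef_pos: [502.5, 4.7, 110.4]
tcp_rot: [3.141, -0.001, 0.697]
contact_force: [-0.6, 1.2, 5.7]
opening: 0.217
```

```bash
python3 -c "
from h import *
s=r.sense();print(s['contact_force'],s['wrist_torque'],s['tcp_rot'],s['eef_pos'],s['qpos'].round(2))
from hand import inhand; inhand()"
```

```text
[-0.64993245  1.15490204  5.72716002] [ 0.34264774  0.17522832 -0.08922249] [ 3.14127379e+00 -9.54650995e-04  6.96857977e-01] [502.46421215   4.73043379 110.37083283] [0.01 0.35 2.01 0.   0.78 0.88]
TCP [502.5   4.7 110.4] yaw 0.697 n 9461 tip x 83.5 y at x=0 -0.3 y at tip 0.1 ang in tool 0.005 w [-9.9  9.6]
top z rel TCP: at0 5.1 at86 4.9
```

Turning well and still seated. On to the stop (expected yaw about 0.18, less the bore play).

Call:
drive_tool --pt "0 0 0 0.09" --pt "0 0 0 0.09" --pt "0 0 0 0.09" --pt "0 0 0 0.09" --pt "0 0 0 0.08" --pt "0 0 0 0.04" --pt "0 0 0 0.03" --pt "0 0 0 0" --pt "0 0 0 0"

```text
clock: 23.68
eef_pos: [502.6, 4.7, 110.4]
tcp_rot: [-3.141, -0.001, 0.188]
contact_force: [0.7, 1.4, 5.4]
opening: 0.216
```

```bash
python3 -c "
from h import *
s=r.sense();print(s['contact_force'],s['wrist_torque'],s['tcp_rot'],s['eef_pos'],s['qpos'].round(2))"
```

```text
[0.6571868  1.37689762 5.3559709 ] [ 0.39889773  0.01431682 -0.06775886] [-3.14142655e+00 -1.22945730e-03  1.87815604e-01] [502.60126368   4.73849457 110.37470127] [0.01 0.35 2.01 0.   0.78 1.39]
```

Call:
drive_tool --pt "0 0 0 0.02" --pt "0 0 0 0.02" --pt "0 0 0 0.02" --pt "0 0 0 0" --pt "0 0 0 0"

```text
clock: 24.1
eef_pos: [502.7, 4.7, 110.4]
tcp_rot: [-3.141, -0.001, 0.128]
contact_force: [-0.1, 0.8, 5.0]
opening: 0.224
```

```bash
python3 -c "
from h import *
s=r.sense();print(s['contact_force'],s['wrist_torque'],s['tcp_rot'],s['eef_pos'])
from hand import inhand; inhand()"
```

```text
[-0.11626556  0.82422417  5.01637655] [ 0.34851938  0.05416152 -0.03578736] [-3.1413876e+00 -1.3413627e-03  1.2792999e-01] [502.65997903   4.72434627 110.36948967]
TCP [502.7   4.7 110.4] yaw 0.128 n 10670 tip x 83.3 y at x=0 0.1 y at tip 0.4 ang in tool 0.004 w [-9.4 10. ]
top z rel TCP: at0 5.2 at86 5.1
```

Still no stop torque. The bore play allows about 0.1 rad, so I'll continue in small steps.

Call:
drive_tool --pt "0 0 0 0.02" --pt "0 0 0 0.02" --pt "0 0 0 0.02" --pt "0 0 0 0" --pt "0 0 0 0"

```text
clock: 24.57
eef_pos: [503.0, 4.6, 110.4]
tcp_rot: [3.142, -0.002, 0.067]
contact_force: [2.7, 2.5, 4.4]
opening: 0.22
```

```bash
python3 -c "
from h import *
s=r.sense();print(s['contact_force'],s['wrist_torque'],s['tcp_rot'],s['eef_pos'])
from hand import inhand; inhand()"
```

```text
[2.71646736 2.46544404 4.44806167] [ 0.38688625 -0.45048568  0.09150657] [ 3.14156985e+00 -1.92047121e-03  6.68304989e-02] [502.96895245   4.58875617 110.37428161]
TCP [503.    4.6 110.4] yaw 0.067 n 10681 tip x 83.4 y at x=0 0.3 y at tip 0.3 ang in tool -0.001 w [-9.5 10. ]
top z rel TCP: at0 5.2 at86 5.1
```

Call:
drive_tool --pt "0 0 0 0.02" --pt "0 0 0 0.02" --pt "0 0 0 0" --pt "0 0 0 0"

```text
clock: 24.95
eef_pos: [503.0, 4.6, 110.4]
tcp_rot: [3.141, -0.002, 0.028]
contact_force: [2.8, 2.9, 4.0]
opening: 0.225
```

```bash
python3 -c "
from h import *
s=r.sense();print(s['contact_force'],s['wrist_torque'],s['tcp_rot'],s['eef_pos'])
from hand import inhand; inhand()"
```

```text
[2.7585944  2.90607492 4.03845839] [ 0.50185316 -0.45541528  0.60621257] [ 3.14133348e+00 -1.95599076e-03  2.81595869e-02] [502.99282645   4.58152442 110.36618062]
TCP [503.    4.6 110.4] yaw 0.028 n 10687 tip x 83.4 y at x=0 0.2 y at tip -0.3 ang in tool -0.006 w [-9.8  9.6]
top z rel TCP: at0 5.2 at86 5.2
```

Torque now jumps to 0.6 N m. One more push to confirm it is the stop.

Call:
drive_tool --pt "0 0 0 0.03" --pt "0 0 0 0.03" --pt "0 0 0 0" --pt "0 0 0 0"

```text
clock: 25.33
eef_pos: [503.0, 4.6, 110.4]
tcp_rot: [3.141, -0.002, -0.03]
contact_force: [2.4, 1.8, 5.7]
opening: 0.219
```

```bash
python3 -c "
from h import *
s=r.sense();print(s['contact_force'],s['wrist_torque'],s['tcp_rot'],s['eef_pos'])
from hand import inhand; inhand()"
```

```text
[2.39923283 1.78866368 5.69256657] [ 0.57595591 -0.48853987  1.73851297] [ 3.14088268e+00 -2.08565950e-03 -2.96919105e-02] [503.03350271   4.55397956 110.39892288]
TCP [503.    4.6 110.4] yaw -0.030 n 10678 tip x 83.3 y at x=0 0.4 y at tip -2.0 ang in tool -0.028 w [-10.9   8.8]
top z rel TCP: at0 5.2 at86 5.1
```

Torque is 1.74 N m and the handle no longer follows the tool: that is the stop. I'll relieve most of the twist, release, rise and look.

Call:
drive_tool --pt "0 0 0 -0.05" --pt "0 0 0 0" --pt "0 0 0 0"

```text
clock: 25.63
eef_pos: [503.0, 4.6, 110.4]
tcp_rot: [3.141, -0.002, 0.019]
contact_force: [2.7, 1.8, 5.6]
opening: 0.222
```

Call:
drive_tool --pt "0 0 0 0" --pt "0 0 0 0" --pt "0 0 0 0" --pt "0 0 0 0" --pt "0 0 0 0" --pt "0 0 0 0" --jaw 0.3

```text
clock: 26.13
eef_pos: [501.8, 4.5, 109.8]
tcp_rot: [3.142, 0.0, 0.017]
contact_force: [0.0, 0.3, 0.3]
opening: 0.699
```

Call:
drive_tool --pt "0 0 -0.5 0" --pt "0 0 -1.5 0" --pt "0 0 -2 0" --pt "0 0 -2 0" --pt "0 0 -2 0" --pt "-3 0 -2 0" --pt "-3 0 0 0" --pt "-2 0 0 0" --pt "0 0 0 0" --pt "0 0 0 0"

```text
clock: 26.97
eef_pos: [421.7, 3.2, 210.6]
tcp_rot: [3.142, -0.001, 0.017]
contact_force: [1.1, 0.9, 0.2]
opening: 0.703
```

```bash
python3 - <<'E'
from h import *
im,d,p=grab('wrist');P=cloud(d,p);print(r.sense()['eef_pos'])
m,Q=seg(P,(530,5),95,105,125)
print('origin check 29 along from box centre should be shaft (501.7,4.5)')
m2,Q2=seg(P,(501,4),75,50,58.5)
u,v=proj(p,[510,4,80]).astype(int);v0=max(v-110,0);u0=max(u-130,0);print(u0,v0)
save('c8',cv2.resize(im[v0:v0+190,u0:u0+260],None,fx=3,fy=3,interpolation=cv2.INTER_CUBIC))
E
```

```text
[422.65567626   3.18540257 210.60845725]
n 4353 mean [510.5   4.8 115.4] med z 115.4 box c [509.1   4.7] L,W 71.0 20.2 long ang 0.047
origin check 29 along from box centre should be shaft (501.7,4.5)
n 13285 mean [500.6   4.5  55.1] med z 55.1 box c [501.6   4.4] L,W 104.7 104.6 long ang -1.380
187 0
```

View pics/c8.png

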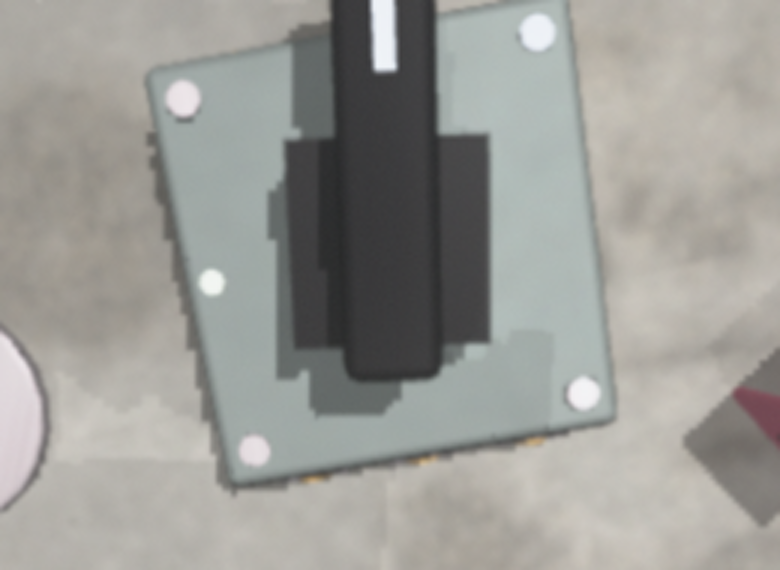

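The handle sits centred over the shaft (arm up the image, hub square). Its top is at z 115.4 against 115.5 when fully seated. It points 0.047 rad with the switch at about 0.18. Since bore play is at most 0.106, the shaft must be at its stop. Last check: the saddle and bystanders.

```bash
python3 - <<'E'
from h import *
import pickle
im,d,p=grab('top');P=cloud(d,p);im0,d0,_=pickle.load(open('top.pkl','rb'));P0=cloud(d0,p)
print('web',end=' ');m=(np.hypot(P[...,0]-479,P[...,1]-227)<42)&(P[...,2]>112)&(P[...,2]<130);Q=P[m];print(len(Q),Q.mean(0))
print('pink',end=' ');seg(P,(470,-130),60,50,80)
for nm,(u,v) in dict(bottle=(274,243),tape=(373,251),meter=(281,140),cutter=(325,246)).items():
    a=im[v-22:v+22,u-22:u+22].astype(int);b=im0[v-22:v+22,u-22:u+22].astype(int);print(nm,'changed px',(abs(a-b).max(-1)>60).sum())
ims,ds,ps=grab('scene');PS=cloud(ds,ps)
m=(np.hypot(PS[...,0]-479,PS[...,1]-227)<45)&(PS[...,2]>118)&(PS[...,2]<128);Q=PS[m]
A=np.c_[Q[:,:2]-Q[:,:2].mean(0),np.ones(len(Q))];c=np.linalg.lstsq(A,Q[:,2],rcond=None)[0];print('web scene',len(Q),Q.mean(0),'slope across',c[:2]@[.9607,-.2776],'along',c[:2]@[.2776,.9607]);
print('box',cv2.minAreaRect(Q[:,:2].astype(np.float32)))
u,v=proj(ps,[490,120,90]).astype(int);A=cv2.resize(ims[v-55:v+55,u-70:u+90],None,fx=3.6,fy=3.6);B=cv2.resize(im[190:250,200:350],(576,230));save('c9',np.vstack([A[:,:576],B])[:600])
E
```

```text
web 282 [478.73634591 225.0580751  119.96468539]
pink n 232 mean [ 471.6 -136.3   68.1] med z 68.5 box c [ 472.2 -136.6] L,W 58.6 39.4 long ang -0.768
bottle changed px 409
tape changed px 2
meter changed px 0
cutter changed px 210
web scene 145 [474.44447699 225.77640368 122.81917814] slope across -0.013940202558752147 along 0.02572385715551451
box ((477.4622497558594, 228.69110107421875), (66.65328216552734, 61.67213439941406), 29.779884338378906)
```

View pics/c9.png

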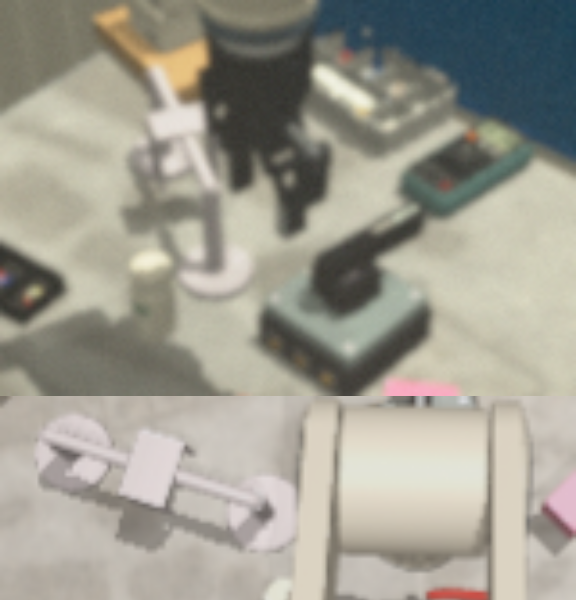

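The saddle hangs square on the bar at (155,465) in the crop, and the handle is seated and pointing to ON. The bottle and cutter pixel changes overlap the arm and its shadow, and nothing near them was touched. Handing in.

```bash
python3 -c "
from rig import r,job
print(r.sense()['clock'],job.sign_off())"
```

```text
the job is handed in; nothing more can be done
27.1167 None
```

I moved the lock-off saddle from the shaft to the bar, fitted the handle over the nib and turned it clockwise to the stop. The job was handed in at 27.1 s of the 72 s allowed.

**Saddle:** In the close wrist view right after release it sat about 0.5 mm off the bar's axis, with a cross slope of -0.002. A rougher fit from the scene camera at the end gave -0.014 across.

**Handle:** It is fully down: its top reads z 115.4 mm against 115.5 expected, and it met 21 N on seating. At the stop the torque rose to 1.7 N m and the handle no longer followed the tool.

**Checks that disagreed or stayed open:**
- **Handle angle:** It points about 0.14 rad past the switch's own x axis, slightly more than the roughly 0.106 rad of bore play. I put this down to measurement error or a soft stop. The arm covers the nib, so I could not see the rotor directly.
- **Bystanders:** The pink look-alike, tape and multimeter did not move. In the last top view the arm or its shadow overlapped the bottle and the side cutters, so those two are only partly confirmed; neither was touched.

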